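# Put the drinking straws away in their canisters

## Task

Put the dry steel drinking straws away: drop every long straw in the drying rack end-down into the tall square canister and every short one end-down into the low round canister. Then close each canister with its own lid, the square one or the round one, seated fully and flat. Keep the canisters upright on the counter and leave the mug, the soap bottle and the jug where they are.

Things in the scene. Friction and masses are not known exactly. Their poses are not given: they have to be found in the camera images.
- rack: Fixed red plastic drying rack, 170 x 110 mm, 46 mm high: base plate with its top at 6 mm and, at 40 to 46 mm, a grid plate with six 16 mm square openings at x = -60, 0, 60 and y = -30, 30 mm in its frame. One straw stands upright on the base plate in each opening; some openings are empty. Origin: centre of its underside; x along the 170 mm side, z up.
- long1_mid (a point): Long straight steel drinking straw, 14 mm diameter, 150 mm long, about 30 g, rigid and alike at both ends; stands upright in the rack at the start. This point: its middle, halfway along, on the axis; z runs along the straw (up at the start). None if absent at this start.
- long2_mid (a point): Long straight steel drinking straw, 14 mm diameter, 150 mm long, about 30 g, rigid and alike at both ends; stands upright in the rack at the start. This point: its middle, halfway along, on the axis; z runs along the straw (up at the start). None if absent at this start.
- long3_mid (a point): Long straight steel drinking straw, 14 mm diameter, 150 mm long, about 30 g, rigid and alike at both ends; stands upright in the rack at the start. This point: its middle, halfway along, on the axis; z runs along the straw (up at the start). None if absent at this start.
- short1_mid (a point): Short straight steel drinking straw, 11 mm diameter, 105 mm long, about 20 g, rigid and alike at both ends; stands upright in the rack at the start. This point: its middle, halfway along, on the axis; z runs along the straw (up at the start). None if absent at this start.
- short2_mid (a point): Short straight steel drinking straw, 11 mm diameter, 105 mm long, about 20 g, rigid and alike at both ends; stands upright in the rack at the start. This point: its middle, halfway along, on the axis; z runs along the straw (up at the start). None if absent at this start.
- short3_mid (a point): Short straight steel drinking straw, 11 mm diameter, 105 mm long, about 20 g, rigid and alike at both ends; stands upright in the rack at the start. This point: its middle, halfway along, on the axis; z runs along the straw (up at the start). None if absent at this start.
- tall_can: Tall square terracotta canister, open at the top, loose, 0.7 kg, tips over if pushed hard near its top: 60 x 60 mm outside, 50 x 50 mm inside (5 mm walls), 170 mm high, inner floor 5 mm above the counter. Origin: centre of its underside; x and y square to its sides, z up.
- low_can: Low round terracotta canister, open at the top, loose, 0.6 kg: 68 mm diameter outside, 58 mm inside (5 mm wall), 125 mm high, inner floor 5 mm above the counter. Origin: centre of its underside, z up.
- square_lid: Wooden lid of the square canister, 0.12 kg, right way up: a 44 x 44 mm plug, 8 mm deep, under a 66 x 66 mm plate, 9 mm thick, with a round white knob (24 mm diameter, spanning 17 to 46 mm above the origin) centred on top. Sides parallel, the plug fits the mouth with 3 mm to spare each side; the plate rests on the rim. Origin: centre of the plug underside; x, y square to the sides, z up.
- round_lid: Loose wooden lid of the round canister, 0.12 kg, lying right way up: a plug of 52 mm diameter, 8 mm deep, under a plate of 74 mm diameter, 9 mm thick, with a round white knob (24 mm diameter, spanning 17 to 46 mm above the origin) centred on top. The plug enters the mouth with 3 mm to spare all round; the plate rests on the rim. Origin: centre of the plug underside, z up.
- mug: Bystander: blue ceramic mug, 82 mm diameter, 90 mm high, with a handle. Origin: centre of its underside.
- soap: Bystander: green soap bottle with a white cap, 60 mm diameter, 170 mm high. Origin: centre of its underside.
- jug: Bystander: frosted plastic jug with a handle, 120 mm diameter, 190 mm high. Origin: centre of its underside.
There are look-alikes about, which are no part of the job. Leave any blue look-alike of the round_lid alone.

How it is judged:
By the outcome, as a careful person would: the job done as asked, in the order asked, and still so for the second after the job is handed in, with the robot touching nothing.
Of long1, long2, long3 only 2 to 3 are there at a start; the rules pass over those that are not, and their reading is None.
Of short1, short2, short3 only 2 to 3 are there at a start; the rules pass over those that are not, and their reading is None.
At some moment in a run one of square_lid, round_lid may be knocked a few centimetres aside while the robot is not near it.
It also fails if it takes over 210 s, if anything falls off the work surface, if the arm or the gripper's body presses on something with over 40 N, if the wrist force passes 120 N, or if a joint passes its speed limit or range.

## Robot

A 6-joint arm with a two-finger parallel gripper is mounted at the origin on the work surface. World frame = base frame: x ahead of the robot, y to its left, z up, the work surface at z = 0. Lengths are in mm, angles in rad, forces in N, time in s.
With the tool pointing down it reaches from about 350 to 875 mm from the base axis. Payload 4.2 kg.
Tool frame: the origin (TCP) lies at the very end of the fingers, on their centre line; the grasp point (between the pads) lies 19 mm behind it; z points along the fingers, y is the line along which they close (so a half turn about z gives the same grasp; the last joint's range is limited). The gripper opens to 85 mm and grips with 20 to 120 N. Pads are 22 mm wide; open, the fingers measure 114 mm over their backs; the gripper's body (76 mm by 85 mm) begins 54 mm behind the grasp point. The pads swing forward as they close: fully open they stand 13 mm farther back than shut.
Start: joints at [-0.872, 0.385, 0.008, 0, -1.194, -0.259], TCP at [266.111, -565.495, 231.312] pointing down, gripper open.
Joint ranges: [-3.14, 3.14], [-1.21, 2.06], [-1.07, 1.41], [-3.16, 2.05], [-2.99, -0.16], [-3.1, 3.1]. Speed limits (rad/s): [2.79, 2.79, 3.14, 3.14, 3.14, 3.14].

## Interface

Orientations are given as a unit quaternion [x, y, z, w].
In Python, from bench import monitor, get_image, camera_info, job_done gives the robot as it stands.
- The arm moves only by the tool send_rows, never from a script. Its argument "series" is a list of rows, each a list of 3 entries, a list of its own where there are three numbers: the shift along the tool's x, y, z in mm, then the turn, a rotation vector about the tool's x, y, z in rad, then the finger opening in mm, from 0 to 85.4. A call has 1 to 8 rows; each row shifts and turns the commanded pose from where the row before left it, along the tool's axes as they then stand; what a row does not reach is not made up. A row lasts 1/10 s, in which the tool goes at most 50 mm and 8.59 degrees, less where a joint would pass 70% of its speed; a pose out of reach is approached as far as the arm can. A call with a gripper value outside its range is refused whole. The fingers move at their own pace and stop on an object; the grip force is fixed at half the most. Time passes only in rows, so rows that do not move let the fingers close. It gives the time, the measured TCP pose, the force, the opening and the grip force at its end, in the units of the state.
- monitor.read_state(): the state, without advancing time (a new reading comes with each control period).
- get_image(name): name is "scene" or "side" or "wrist"; returns the picture (400x640x3 uint8, red, green, blue); there is no depth.
- camera_info(name): a dict with "intrinsics" (3x3 intrinsics, pixels), "dist_coeffs" ([k1, k2, p1, p2, k3] as OpenCV has them; the pictures are not rectified), "R" (3x3) and "t" (3): a world point X has camera coordinates R X + t. Camera axes: x right, y down, z forward; pixel columns grow to the right and rows downward; lengths in mm; the calibration is good to about 2 mm. A picture is of the moment at which its call begins: read the wrist's pose just before it. camera_info takes no time and is no camera call; for the wrist camera it gives the pose at the moment of the call.
- job_done(): hands the job in; it is judged then, once.
The state is a dict: "clock": time; "joints": joint angles; "joint_vel": joint speeds; "joint_efforts": joint torques, N m; "position": TCP position; "ee_rot": TCP orientation; "contact_force": force on the tool from outside, world axes, zero at the start; "wrist_torque": the same for the moment, N m; "gripper_width": finger opening in mm; "grasp_force": force on a finger pad.
Only numpy, scipy, OpenCV 4.12 (cv2) and the standard library are available. Lean on these libraries where they do the work, as an engineer would, in place of code of your own. Each camera call takes 0.05 s, during which the arm holds its last target. There are 200 camera calls.

## Working session

There is one attempt and no reset: what is moved stays moved. The work goes in short steps, Python scripts to look and compute and a tool call to move; the robot and the scene stay as the last step left them, time stands still between calls to the robot, and variables do not carry over. Pictures are saved under pics/ and viewed, at most 14 in all, crops included, and the job is handed in when it is done.

Besides the shell and the picture viewer there is one more tool, called after "Emit:" as name(argument=value, ...), one argument or row to a line, values as JSON. send_rows: Moves the arm, as the interface text tells. Its arguments: {"type":"object","properties":{"series":{"type":"array"}},"required":["series"]}

```bash
ls; mkdir -p pics; cat > h.py <<'E'
import numpy as np, cv2
from bench import monitor, get_image, camera_info, job_done
from scipy.spatial.transform import Rotation as Ro
def snap(n,f):
    ci=camera_info(n); im=get_image(n); cv2.imwrite(f'pics/{f}.png',im[:,:,::-1]); 
    np.savez(f'pics/{f}.npz',K=ci['intrinsics'],d=ci['dist_coeffs'],R=ci['R'],t=ci['t']); return im
def cam(f): 
    z=np.load(f'pics/{f}.npz'); return [np.array(z[k],float) for k in 'KdRt']
def ray(f,uv):
    K,d,R,t=cam(f); p=cv2.undistortPoints(np.array([[uv]],float),K,d)[0,0]
    return -R.T@t, R.T@np.array([p[0],p[1],1])
def atz(f,uv,z):
    c,v=ray(f,uv); return c+v*(z-c[2])/v[2]
def tri(*obs):
    A=np.zeros((3,3));b=np.zeros(3);L=[]
    for f,uv in obs:
        c,v=ray(f,uv); v=v/np.linalg.norm(v);P=np.eye(3)-np.outer(v,v);A+=P;b+=P@c;L.append((P,c))
    x=np.linalg.solve(A,b); return x.round(1),[round(float(np.linalg.norm(P@(x-c))),1) for P,c in L]
def proj(f,X):
    K,d,R,t=cam(f); return cv2.projectPoints(np.array(X,float).reshape(-1,1,3),cv2.Rodrigues(R)[0],t,K,d)[0][:,0].round(1)
E
python3 - <<'E'
from h import *
print(monitor.read_state())
for n in ['scene','side','wrist']:
    snap(n,n+'0'); c,v=ray(n+'0',(320,200)); print(n,c.round(0),v.round(2))
a=[cv2.imread(f'pics/{n}0.png') for n in ['scene','side']]
E
```

```text
pics
{'clock': 0.0, 'joints': array([-8.72442459e-01,  3.85544812e-01,  6.62457783e-03, -5.03286876e-04,
       -1.19398955e+00, -2.58600309e-01]), 'joint_vel': array([ 3.09788443e-04, -2.33430986e-05,  5.14646958e-04, -7.07907057e-06,
       -1.94991085e-03,  1.31433652e-03]), 'joint_efforts': array([ 2.12566224e-04, -3.92293167e+01,  1.88403136e+01,  4.18613970e+00,
       -4.57830029e-03, -1.48335198e-05]), 'position': array([ 265.8429549 , -564.9985444 ,  230.22754365]), 'ee_rot': array([-2.18018637e-01,  9.75944006e-01,  1.04574355e-03, -2.78921910e-04]), 'contact_force': array([-0.49449486, -0.03769001, -0.3899148 ]), 'wrist_torque': array([ 0.01797872, -0.03939525, -0.04208638]), 'grasp_force': 0.0, 'gripper_width': 85.40155488303628}
scene [1603. 1166. 1149.] [-0.53 -0.63 -0.56]
side [ 346.  838. 1033.] [ 0.22 -0.63 -0.75]
wrist [ 207. -593.  373.] [ 0.23  0.12 -0.97]
```

View pics/scene0.png

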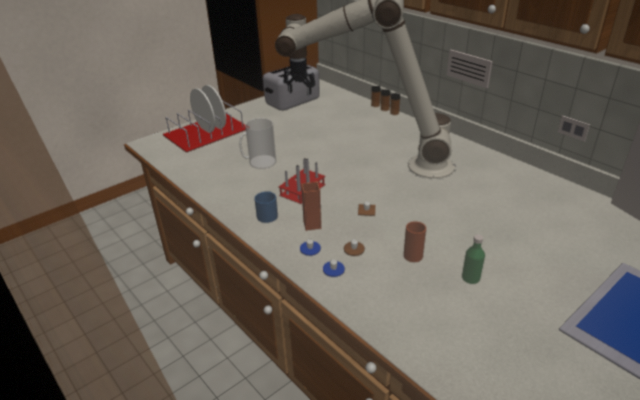

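View pics/side0.png

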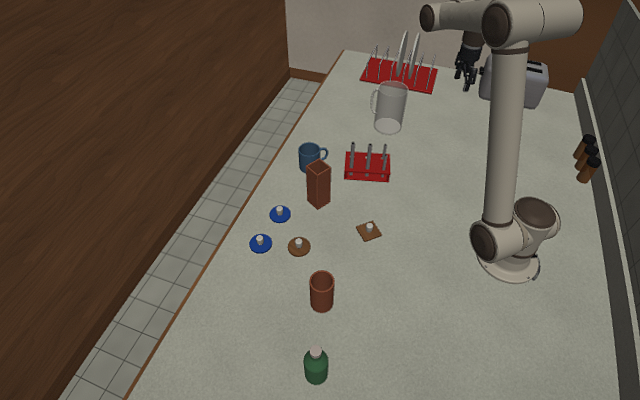

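Side view: the red rack is at (367,167), the tall can at (318,185), the low can at (321,290), the square lid at (369,230), the brown round lid at (299,246), the mug at (310,157), the jug at (390,108) and the soap at (316,365).

For the round lid there are three candidates: blue (280,213), blue (260,242) and brown (299,246). The wooden brown one fits. For the rack there are two: (367,167), and the dish rack at (400,75). The first fits because it is a grid with straws. I'll confirm both in an enlarged crop.

```bash
python3 - <<'E'
from h import *
im=cv2.imread('pics/side0.png')[130:330,230:430]
cv2.imwrite('pics/crop1.png',cv2.resize(im,(600,600),interpolation=cv2.INTER_CUBIC))
for n,a,b in [('sqknob',(367,205),(369,226)),('rdknob',(354,243),(298.5,241)),('talltop',(312,186),(318,168)),('lowtop',(415,228),(321.5,277)),('rack',(302,187),(367,165))]:
    print(n,tri(('scene0',a),('side0',b)))
E
```

```text
sqknob (array([449. ,  55.9,  36.8]), [1.9, 1.9])
rdknob (array([644.1, 187.3,  37.7]), [1.8, 1.8])
talltop (array([650. , -18.3, 172.2]), [1.9, 1.9])
lowtop (array([516.2, 337.8, 123.2]), [5.2, 5.2])
rack (array([ 530.8, -237.6,   18.9]), [5.1, 5.1])
```

View pics/crop1.png

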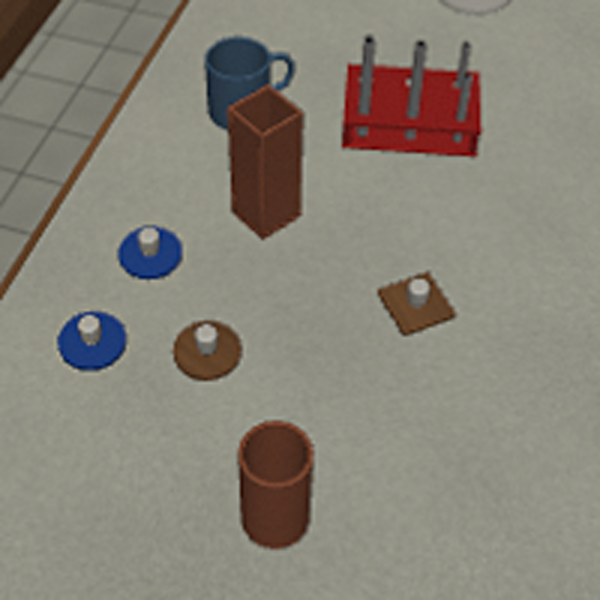

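The crop confirms it: wooden round lid with a white knob at side (299,246), blue look-alikes beside it, and the straw rack at (367,167). Moving above the rack for a wrist view.

Emit:
send_rows(
  series=[
    [[0,0,-45],[0,0,0],85],
    [[0,0,-45],[0,0,0],85],
    [[0,0,-45],[0,0,0],85],
    [[0,0,-45],[0,0,0],85],
  ],
)

```text
clock: 0.55
position: [265.8, -565.1, 412.9]
ee_rot: [-0.218, 0.976, 0.0, -0.0]
contact_force: [0.1, -0.2, 0.3]
gripper_width: 85.1
grasp_force: 0.0
```

Emit:
send_rows(
  series=[
    [[-43,23,0],[0,0,0],85],
    [[-43,23,0],[0,0,0],85],
    [[-43,23,0],[0,0,0],85],
    [[-43,23,0],[0,0,0],85],
    [[-43,23,0],[0,0,0],85],
    [[-43,23,0],[0,0,0],85],
    [[-43,23,0],[0,0,0],85],
    [[-43,23,0],[0,0,0],85],
  ],
)

```text
clock: 1.35
position: [499.7, -250.6, 411.2]
ee_rot: [-0.218, 0.976, 0.0, -0.0]
contact_force: [0.9, -0.0, 0.9]
gripper_width: 84.9
grasp_force: 0.0
```

```bash
python3 - <<'E'
from h import *
s=monitor.read_state();print(s['position'],s['ee_rot'],s['joint_vel'].round(3))
snap('wrist','w1')
im=cv2.imread('pics/w1.png');cv2.imwrite('pics/w1v.png',cv2.resize(im,(800,500),interpolation=cv2.INTER_CUBIC))
E
```

```text
[ 499.70399187 -250.64195389  411.24139901] [-2.18191605e-01  9.75905944e-01  9.86705142e-05 -3.82526825e-05] [ 0.832  0.131  0.158 -0.    -0.028 -0.824]
```

View pics/w1v.png

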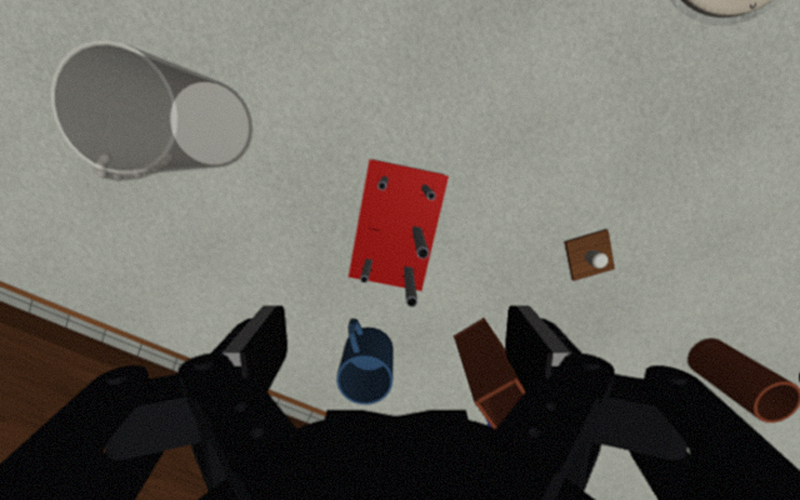

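Wrist view (800 px): 5 straws. Long tops at (421,252) and (410,298), short tops at (382,185), (430,192) and (366,278); one opening is empty at (373,230). Taking still views from two places for triangulation.

```bash
python3 - <<'E'
from h import *
print(monitor.read_state()['joint_vel'].round(3)); snap('wrist','w2'); print(monitor.read_state()['position'])
E
```

```text
[-0.085  0.002 -0.028  0.012 -0.014  0.147]
[ 501.69583269 -248.29946606  410.03933765]
```

Emit:
send_rows(
  series=[
    [[0,40,0],[0,0,0],85],
    [[0,40,0],[0,0,0],85],
    [[0,20,0],[0,0,0],85],
    [[0,0,0],[0,0,0],85],
    [[0,0,0],[0,0,0],85],
  ],
)

```text
clock: 1.95
position: [456.3, -162.2, 411.5]
ee_rot: [-0.218, 0.976, -0.0, 0.0]
contact_force: [1.2, -0.2, -0.9]
gripper_width: 84.7
grasp_force: 0.0
```

```bash
python3 - <<'E'
from h import *
print(monitor.read_state()['position']); snap('wrist','w3')
c=[]
for f,x0 in (('w2',270),('w3',None)):
    im=cv2.imread(f'pics/{f}.png'); hsv=cv2.cvtColor(im,cv2.COLOR_BGR2HSV)
    m=((hsv[:,:,0]<6)|(hsv[:,:,0]>174))&(hsv[:,:,1]>180)&(hsv[:,:,2]>90); m=m.astype(np.uint8)*255
    n,l,st,ce=cv2.connectedComponentsWithStats(m); k=1+st[1:,4].argmax(); x,y,w,h,_=st[k]
    cn=max(cv2.findContours((l==k).astype(np.uint8),0,2)[0],key=cv2.contourArea)
    print(f,cv2.boxPoints(cv2.minAreaRect(cn)).round(1).tolist(),(x,y,w,h))
    x-=12;y-=8;w=h=110 if False else 120
    print('origin',x,y); c.append(cv2.resize(im[y:y+130,x:x+100],None,fx=4,fy=4,interpolation=cv2.INTER_CUBIC))
cv2.imwrite('pics/c2.png',np.hstack(c))
E
```

```text
[ 456.33986994 -162.15265346  411.5050477 ]
w2 [[275.1000061035156, 216.60000610351562], [293.70001220703125, 123.30000305175781], [355.70001220703125, 135.6999969482422], [337.0, 229.0]] (np.int32(277), np.int32(124), np.int32(79), np.int32(105))
origin 265 116
w3 [[219.89999389648438, 220.0], [237.3000030517578, 127.19999694824219], [300.70001220703125, 139.10000610351562], [283.29998779296875, 231.89999389648438]] (np.int32(225), np.int32(129), np.int32(76), np.int32(103))
origin 213 121
```

View pics/c2.png

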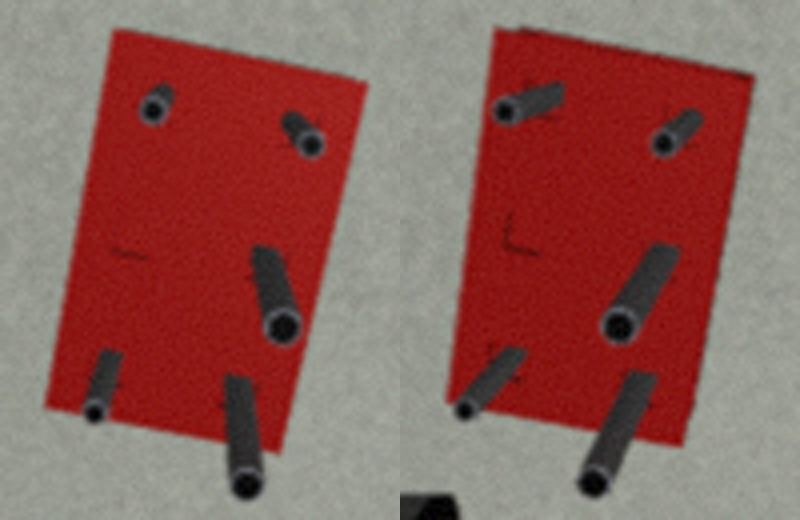

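View pics/w3.png

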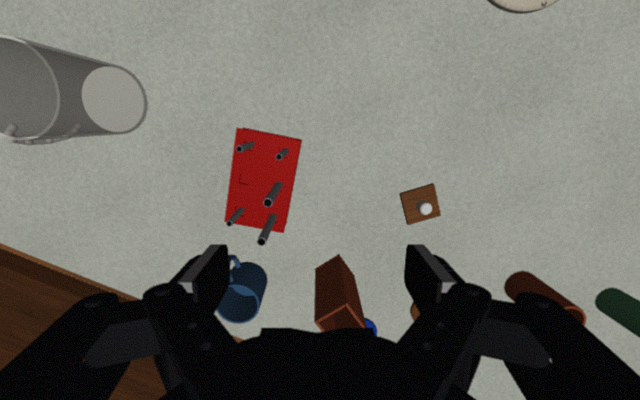

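Crop c2 (4x): straw tops A(152,110), B(311,144), C(283,328), D(246,484), E(95,411) in w2, with matches in w3. C and D are thicker, so they are long. The opening at (128,253) is empty. In w3 the square lid is at (420,203) and the tall can rim at (340,318).

```bash
python3 - <<'E'
from h import *
P={'A':((152,110),(106,111)),'B':((311,144),(264,144)),'C':((283,328),(219,326)),'D':((246,484),(194,483)),'E':((95,411),(65,410)),
'r1':((112,30),(95,28)),'r2':((368,82),(354,76)),'r3':((280,452),(282,446)),'r4':((45,408),(47,402))}
T={}
for k,(a,b) in P.items():
    a=(265+a[0]/4-.4,116+a[1]/4-.4);b=(213+b[0]/4-.4,121+b[1]/4-.4); h={'C':156,'D':156,'r':46}.get(k[0],111)
    T[k]=atz('w3',b,h)[:2]; print(k,tri(('w2',a),('w3',b)),T[k].round(1),atz('w2',a,h)[:2].round(1))
c=sum(T[f'r{i}'] for i in range(1,5))/4; e=(T['r2']+T['r3']-T['r1']-T['r4'])/2; l=(T['r4']+T['r3']-T['r1']-T['r2'])/2
print('rack',c,np.linalg.norm(e),np.linalg.norm(l),np.degrees(np.arctan2(l[1],l[0])))
th=np.arctan2(l[1],l[0]);u=np.array([np.cos(th),np.sin(th)]);v=np.array([-u[1],u[0]])
for k in 'ABCDE': print(k,(T[k]-c)@u,(T[k]-c)@v)
s=monitor.read_state();c0,_=ray('w3',(320,200));R=Ro.from_quat(s['ee_rot']);print('cam in tool',R.inv().apply(c0-s['position']))
E
```

```text
A (array([ 481.3, -278.8,  107.3]), [0.2, 0.2]) [ 480.8 -278. ] [ 480.8 -278.9]
B (array([ 466.9, -220. ,  110. ]), [0.3, 0.3]) [ 466.9 -219.8] [ 466.6 -220.3]
C (array([ 525.2, -205.8,  155.3]), [0.1, 0.1]) [ 524.9 -205.9] [ 525.2 -205.9]
D (array([ 584. , -191.3,  153.8]), [0.4, 0.4]) [ 583.4 -191.2] [ 582.9 -192. ]
E (array([ 596.7, -249.8,  111.9]), [0.5, 0.5]) [ 597.5 -249.7] [ 596.6 -250. ]
r1 (array([ 463.6, -308.7,   41.3]), [0.2, 0.2]) [ 462.9 -307.7] [ 463.6 -308.4]
r2 (array([ 435.8, -201.2,   35.8]), [0.5, 0.5]) [ 434.6 -201.2] [ 436.3 -202.4]
r3 (array([ 600.7, -161.9,   45.7]), [0.1, 0.1]) [ 600.6 -161.9] [ 600.5 -162. ]
r4 (array([ 627.7, -267.5,   44.5]), [0.2, 0.2]) [ 626.8 -267.3] [ 627.4 -267.4]
rack [ 531.21834451 -234.53592085] 109.45010847935671 169.7379353969351 13.570988875563112
A -59.2292933684367 -30.39084106525105
B -59.045640995722714 29.36388374523228
C 0.5984417456302572 29.355624578717944
D 60.91532348180603 29.91959255555404
E 60.90282531245169 -30.347028415210048
cam in tool [  65.43220588    0.53252499 -143.13980639]
```

Emit:
send_rows(
  series=[
    [[0,0,0],[0,0,-0.1465],40],
    [[0,0,0],[0,0,-0.1465],40],
    [[0,0,0],[0,0,-0.1465],40],
    [[-34.2,-21.9,0],[0,0,0],40],
    [[-34.2,-21.9,0],[0,0,0],40],
    [[0,0,0],[0,0,0],40],
    [[0,0,0],[0,0,0],40],
  ],
)

```text
clock: 2.7
position: [534.7, -138.0, 409.5]
ee_rot: [-0.425, 0.905, 0.001, -0.002]
contact_force: [0.4, -0.1, -0.2]
gripper_width: 39.9
grasp_force: 0.0
```

Emit:
send_rows(
  series=[
    [[0,0,40],[0,0,0],40],
    [[0,0,40],[0,0,0],40],
    [[0,0,40],[0,0,0],40],
    [[0,0,40],[0,0,0],40],
    [[0,0,40],[0,0,0],40],
    [[0,0,11],[0,0,0],40],
    [[0,0,0],[0,0,0],40],
  ],
)

```text
clock: 3.4
position: [532.8, -138.1, 199.6]
ee_rot: [-0.425, 0.905, 0.0, -0.001]
contact_force: [0.7, 0.0, -0.5]
gripper_width: 39.7
grasp_force: 0.0
```

```bash
python3 - <<'E'
from h import *
s=monitor.read_state();print(s['position'],s['ee_rot'],s['joints'].round(2)); snap('wrist','w4')
print(proj('w4',[[525,-206,156],[583.4,-191.5,156]]))
E
```

```text
[ 532.83173035 -138.0949037   199.58043519] [-4.25280329e-01  9.05060432e-01  3.74425024e-04 -1.45473269e-03] [ 0.04  0.29 -0.22  0.   -1.07 -0.73]
[[255.8 135.4]
 [205.7 210.3]]
```

View pics/w4.png

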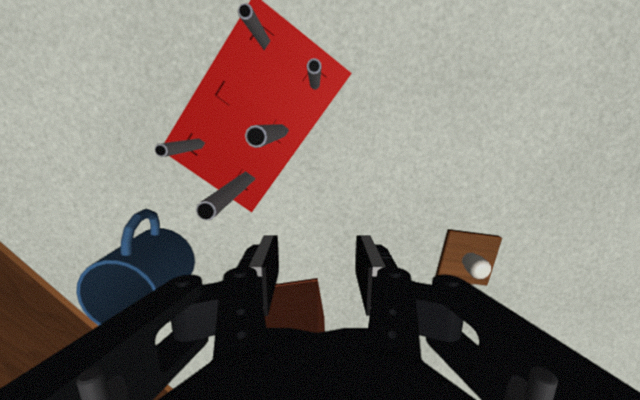

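w4 shows my turn had the wrong sign. The straw projection matches, with C at (256,135). Turning back to the world-aligned orientation, then positioning over C.

Emit:
send_rows(
  series=[
    [[0,0,0],[0,0,0.1465],40],
    [[0,0,0],[0,0,0.1465],40],
    [[0,0,0],[0,0,0.1465],40],
    [[0,0,0],[0,0,0.1465],40],
    [[0,0,0],[0,0,0.1465],40],
    [[0,0,0],[0,0,0.1465],40],
    [[0,0,0],[0,0,0],40],
  ],
)

```text
clock: 4.15
position: [535.4, -137.6, 203.4]
ee_rot: [-0.0, 1.0, -0.0, 0.003]
contact_force: [-0.1, 0.6, -0.0]
gripper_width: 39.9
grasp_force: 0.0
```

Emit:
send_rows(
  series=[
    [[4.5,-34.3,0],[0,0,0],40],
    [[4.5,-34.3,0],[0,0,0],40],
    [[0,0,0],[0,0,0],40],
    [[0,0,0],[0,0,0],40],
    [[0,0,0],[0,0,0],40],
  ],
)

```text
clock: 4.65
position: [525.4, -205.7, 201.4]
ee_rot: [-0.001, 1.0, -0.0, 0.001]
contact_force: [-0.1, 1.1, 0.4]
gripper_width: 40.3
grasp_force: 0.0
```

```bash
python3 - <<'E'
from h import *
s=monitor.read_state();print(s['position'],s['ee_rot'],s['joint_vel'].round(3)); 
E
```

```text
[ 525.36715521 -205.671119    201.35347665] [-1.02576215e-03  9.99998997e-01 -1.28854139e-04  9.67725928e-04] [ 0.013  0.002 -0.009 -0.003  0.003 -0.005]
```

Emit:
send_rows(
  series=[
    [[0,0,40],[0,0,0],40],
    [[0,0,38],[0,0,0],40],
    [[0,0,0],[0,0,0],40],
    [[0,0,0],[0,0,5],5],
  ],
)

```text
clock: 5.05
position: [525.3, -205.4, 122.8]
ee_rot: [0.075, 0.997, -0.0, -0.0]
contact_force: [-0.2, -1.0, 0.5]
gripper_width: 26.8
grasp_force: 0.0
```

I mistyped the turn in that last row; it was capped at 8.6°, which is harmless around a round straw. I'll finish the grip, lift, and turn back by 0.15.

Emit:
send_rows(
  series=[
    [[0,0,0],[0,0,0],5],
    [[0,0,0],[0,0,0],5],
    [[0,0,0],[0,0,0],5],
  ],
)

```text
clock: 5.35
position: [526.1, -205.9, 124.2]
ee_rot: [0.073, 0.997, -0.0, 0.002]
contact_force: [0.2, 0.7, 5.4]
gripper_width: 12.3
grasp_force: 58.7
```

Emit:
send_rows(
  series=[
    [[0,0,-20],[0,0,0],5],
    [[0,0,-40],[0,0,0],5],
    [[0,0,-40],[0,0,0],5],
    [[0,0,-40],[0,0,0],5],
    [[0,0,-40],[0,0,0],5],
    [[0,0,-10],[0,0,-0.15],5],
  ],
)

```text
clock: 5.95
position: [526.4, -206.6, 318.7]
ee_rot: [-0.003, 1.0, -0.001, 0.005]
contact_force: [-0.3, -0.1, -0.1]
gripper_width: 12.2
grasp_force: 58.7
```

Emit:
send_rows(
  series=[
    [[-35,29.2,0],[0,0,0],5],
    [[-35,29.2,0],[0,0,0],5],
    [[-35,29.2,0],[0,0,0],5],
    [[-35,29.2,0],[0,0,0],5],
    [[-35,29.2,0],[0,0,0],5],
    [[0,0,0],[0,0,0],5],
    [[0,0,0],[0,0,0],5],
  ],
)

```text
clock: 6.65
position: [700.0, -58.9, 311.1]
ee_rot: [-0.001, 1.0, -0.0, -0.001]
contact_force: [0.0, -0.9, 0.2]
gripper_width: 12.1
grasp_force: 58.7
```

```bash
python3 - <<'E'
from h import *
s=monitor.read_state();print(s['position'],s['ee_rot'],s['joint_vel'].round(3),s['gripper_width']); snap('wrist','w5')
E
```

```text
[699.99669541 -58.91702691 311.09537753] [-1.44171903e-03  9.99998352e-01 -8.37700646e-05 -1.10047715e-03] [-0.026 -0.043 -0.017  0.006  0.001 -0.004] 12.126324434090176
```

View pics/w5.png

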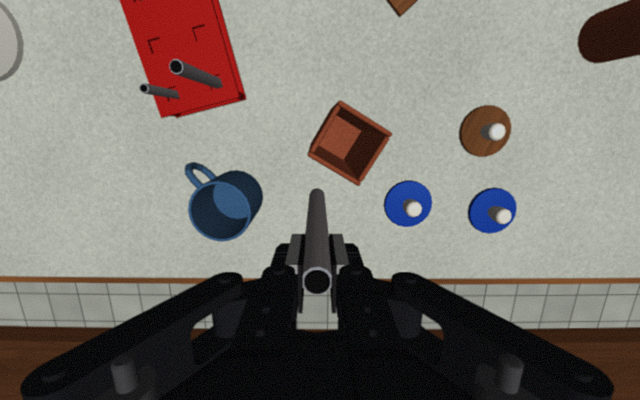

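w5: straw C is held. The square can rim corners are at about (342,101), (391,133), (359,185) and (309,154). The round lid knob is at (496,131), with the blue ones at (408,203) and (493,211).

```bash
python3 - <<'E'
from h import *
q=[(342,101),(391,133),(359,185),(309,154)]
P=np.array([atz('w5',p,170)[:2] for p in q]);print(P.round(1),P.mean(0))
for i in range(4):
    d=P[(i+1)%4]-P[i];print(np.linalg.norm(d),np.degrees(np.arctan2(d[1],d[0]))%90)
print(proj('side0',[list(P.mean(0))+[170]]), proj('scene0',[list(P.mean(0))+[170]]))
print('rlid',tri(('w5',(496.5,131.5)),('side0',(298.5,237.5)),('scene0',(354,241))),atz('w5',(496.5,131.5),46))
E
```

```text
[[615.5 -35.8]
 [644.   11.1]
 [694.1 -17.1]
 [664.  -66.2]] [654.37912668 -26.99308362]
54.85206190049457 58.74584334509795
57.481071524284054 60.63359937343097
57.605215754705945 58.48456567460316
57.1936391015848 57.88524027506648
[[317.7 165.8]] [[309.8 186.5]]
rlid (array([644.8, 184.6,  47.8]), [0.4, 4.6, 4.8]) [644.94666554 185.3147403   46.        ]
```

Emit:
send_rows(
  series=[
    [[18,17.5,0],[0,0,0],5],
    [[18,17.5,0],[0,0,0],5],
    [[0,0,0],[0,0,0],5],
    [[0,0,0],[0,0,0],5],
    [[0,0,30],[0,0,0],5],
    [[0,0,35],[0,0,0],5],
    [[0,0,35],[0,0,0],5],
    [[0,0,34],[0,0,0],5],
  ],
)

```text
clock: 7.5
position: [663.8, -26.2, 177.3]
ee_rot: [0.0, 1.0, 0.0, 0.0]
contact_force: [0.3, -0.3, -0.5]
gripper_width: 12.8
grasp_force: 58.7
```

Emit:
send_rows(
  series=[
    [[0,0,0],[0,0,0],5],
    [[0,0,0],[0,0,0],5],
  ],
)

```text
clock: 7.7
position: [664.4, -26.0, 179.0]
ee_rot: [0.0, 1.0, -0.001, 0.0]
contact_force: [-0.2, -0.2, 0.4]
gripper_width: 12.5
grasp_force: 58.7
```

No contact. Release, then go up and over to straw D.

Emit:
send_rows(
  series=[
    [[0,0,0],[0,0,0],30],
    [[0,0,0],[0,0,0],30],
    [[0,0,0],[0,0,0],30],
    [[0,0,0],[0,0,0],30],
    [[0,0,-40],[0,0,0],40],
    [[0,0,-40],[0,0,0],40],
    [[0,0,-22],[0,0,0],40],
    [[36,-35,0],[0,0,0],40],
  ],
)

```text
clock: 8.5
position: [632.2, -57.4, 283.8]
ee_rot: [-0.002, 1.0, 0.0, 0.005]
contact_force: [-0.3, -1.5, -1.3]
gripper_width: 40.4
grasp_force: 0.0
```

Emit:
send_rows(
  series=[
    [[-10,10,0],[0,0,0],40],
    [[-31,35,0],[0,0,0],40],
    [[-31,-10,0],[0,0,0],40],
    [[0,-35,0],[0,0,0],40],
    [[0,0,0],[0,0,0],40],
    [[0,0,0],[0,0,0],40],
  ],
)

```text
clock: 9.1
position: [700.0, -60.2, 280.0]
ee_rot: [0.0, 1.0, 0.0, -0.0]
contact_force: [-0.3, 0.6, -0.3]
gripper_width: 40.3
grasp_force: 0.0
```

```bash
python3 - <<'E'
from h import *
s=monitor.read_state();print(s['position']); snap('wrist','w6')
print(proj('w6',[[654.5,-27,170],[583.4,-191.5,156]]))
im=cv2.imread('pics/w6.png');cv2.imwrite('pics/w6v.png',cv2.resize(im[0:250,150:450],(800,667))[:600])
E
```

```text
[700.01354063 -60.17807273 280.00734205]
[[355.6 146.3]
 [159.6  59.4]]
```

View pics/w6v.png

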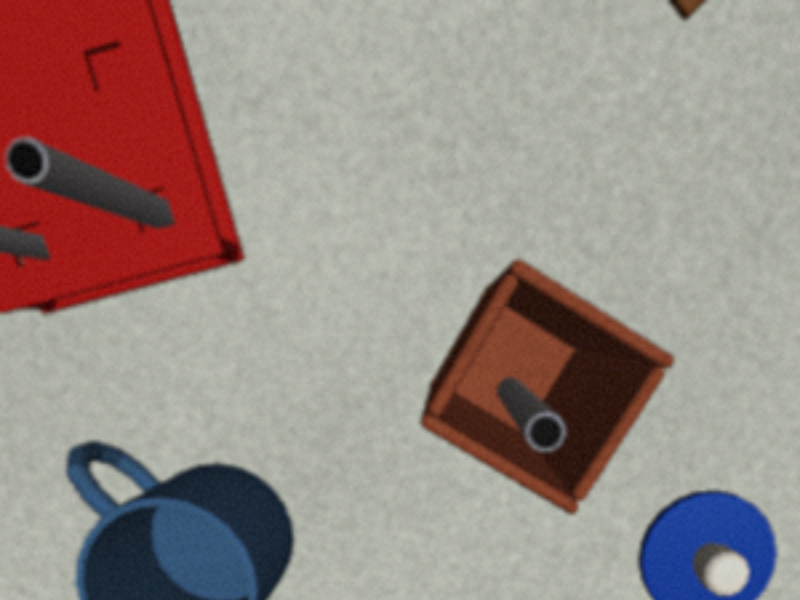

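w6 crop (2.667x): straw C stands upright in the can with its top at (545,431). The rim corners are (516,262), (673,360), (573,512) and (425,418).

```bash
cat >> h.py <<'E'
def rim(f,q,z=170):
    P=np.array([atz(f,p,z)[:2] for p in q]);o=[]
    for i in range(4):
        d=P[(i+1)%4]-P[i];o.append((round(float(np.linalg.norm(d)),1),round(float(np.degrees(np.arctan2(d[1],d[0]))%90),1)))
    print(P.round(1).tolist(),P.mean(0).round(1),o)
E
python3 - <<'E'
from h import *
g=lambda u,v:(150+u/2.667-.3,v/2.667-.3)
rim('w6',[g(516,262),g(673,360),g(573,512),g(425,418)])
print('straw',atz('w6',g(545,431),155))
a=(342,101),(391,133),(359,185),(309,154)
for p,q in zip(a,[g(516,262),g(673,360),g(573,512),g(425,418)]): print(tri(('w5',p),('w6',q)))
s=[(318.7,159),(331.3,167.3),(318.3,174.3),(306,166.7)]
print(tri(('w6',g(548,388)),('side0',np.mean(s,0))))
E
```

```text
[[615.6, -38.4], [644.8, 11.8], [694.0, -17.8], [663.0, -66.5]] [654.3 -27.7] [(58.0, 59.7), (57.4, 59.0), (57.7, 57.6), (55.2, 59.4)]
straw [669.13222074 -25.96805894 155.        ]
(array([604.4, -24.1,  15.1]), [1.1, 1.1])
(array([643.6,   5.6, 192.1]), [0.3, 0.3])
(array([697.3, -15.1, 155.4]), [0.2, 0.2])
(array([673.5, -68.7,  76.5]), [0.1, 0.1])
(array([652.7, -27.2, 166.2]), [1.2, 1.2])
```

Emit:
send_rows(
  series=[
    [[29.1,-32.9,0],[0,0,0],40],
    [[29.1,-32.9,0],[0,0,0],40],
    [[29.1,-32.9,0],[0,0,0],40],
    [[29.1,-32.9,0],[0,0,0],40],
    [[0,0,0],[0,0,0],40],
    [[0,0,0],[0,0,0],40],
    [[0,0,40],[0,0,0],40],
    [[0,0,40],[0,0,0],40],
  ],
)

```text
clock: 9.95
position: [585.3, -190.0, 200.9]
ee_rot: [-0.001, 1.0, -0.0, 0.003]
contact_force: [0.4, 0.1, -0.4]
gripper_width: 39.6
grasp_force: 0.0
```

Emit:
send_rows(
  series=[
    [[0,0,0],[0,0,0],40],
    [[0,0,40],[0,0,0],40],
    [[0,0,38],[0,0,0],40],
    [[0,0,0],[0,0,0],40],
    [[0,0,0],[0,0,0],5],
    [[0,0,0],[0,0,0],5],
    [[0,0,0],[0,0,0],5],
    [[0,0,0],[0,0,0],5],
  ],
)

```text
clock: 10.75
position: [585.8, -191.6, 125.6]
ee_rot: [-0.001, 1.0, -0.001, 0.003]
contact_force: [1.1, 0.9, 6.6]
gripper_width: 12.2
grasp_force: 59.0
```

Emit:
send_rows(
  series=[
    [[0,0,-20],[0,0,0],5],
    [[0,0,-40],[0,0,0],5],
    [[0,0,-40],[0,0,0],5],
    [[0,0,-40],[0,0,0],5],
    [[0,0,-40],[0,0,0],5],
    [[0,0,-10],[0,0,0],5],
    [[0,0,0],[0,0,0],5],
  ],
)

```text
clock: 11.45
position: [584.1, -191.4, 315.3]
ee_rot: [-0.0, 1.0, -0.0, 0.003]
contact_force: [-0.6, 0.6, -0.6]
gripper_width: 12.3
grasp_force: 58.9
```

Emit:
send_rows(
  series=[
    [[-15.4,40.9,0],[0,0,0],5],
    [[-15.4,40.9,0],[0,0,0],5],
    [[-15.4,40.9,0],[0,0,0],5],
    [[-15.2,40.9,0],[0,0,0],5],
    [[0,0,0],[0,0,0],5],
    [[0,0,0],[0,0,0],5],
    [[0,0,34],[0,0,0],5],
    [[0,0,35],[0,0,0],5],
  ],
)

```text
clock: 12.25
position: [644.6, -28.8, 242.9]
ee_rot: [0.001, 1.0, 0.0, 0.001]
contact_force: [-0.1, 0.2, -0.6]
gripper_width: 11.9
grasp_force: 58.9
```

Emit:
send_rows(
  series=[
    [[0,0,35],[0,0,0],5],
    [[0,0,30],[0,0,0],5],
    [[0,0,0],[0,0,0],5],
    [[0,0,0],[0,0,0],5],
  ],
)

```text
clock: 12.65
position: [644.8, -29.0, 178.5]
ee_rot: [0.0, 1.0, -0.0, -0.0]
contact_force: [1.0, 0.4, 0.9]
gripper_width: 12.2
grasp_force: 58.9
```

Emit:
send_rows(
  series=[
    [[0,0,0],[0,0,0],30],
    [[0,0,0],[0,0,0],30],
    [[0,0,0],[0,0,0],30],
    [[0,0,0],[0,0,0],30],
    [[0,0,-40],[0,0,0],40],
    [[0,0,-40],[0,0,0],40],
    [[0,0,-30],[0,0,0],40],
  ],
)

```text
clock: 13.35
position: [645.5, -27.8, 291.6]
ee_rot: [-0.0, 1.0, -0.0, 0.002]
contact_force: [0.8, 0.6, -0.8]
gripper_width: 39.8
grasp_force: 0.0
```

Emit:
send_rows(
  series=[
    [[8,-37,0],[0,0,0],40],
    [[8,-37,0],[0,0,0],40],
    [[8,-37,0],[0,0,0],40],
    [[8,-37,0],[0,0,0],40],
    [[8,-37,0],[0,0,0],40],
    [[8,-37,0],[0,0,0],40],
    [[0,0,0],[0,0,0],40],
    [[0,0,0],[0,0,0],40],
  ],
)

```text
clock: 14.15
position: [596.7, -250.4, 288.4]
ee_rot: [0.001, 1.0, 0.0, 0.0]
contact_force: [0.4, 0.0, 0.2]
gripper_width: 40.0
grasp_force: 0.0
```

Emit:
send_rows(
  series=[
    [[0,0,40],[0,0,0],40],
    [[0,0,40],[0,0,0],40],
    [[0,0,40],[0,0,0],40],
    [[0,0,40],[0,0,0],40],
    [[0,0,30],[0,0,0],40],
    [[0,0,20],[0,0,0],40],
    [[0,0,0],[0,0,0],40],
    [[0,0,0],[0,0,0],5],
  ],
)

```text
clock: 14.95
position: [597.9, -249.0, 78.9]
ee_rot: [-0.001, 1.0, -0.0, 0.0]
contact_force: [0.1, -0.3, 0.9]
gripper_width: 26.7
grasp_force: 0.0
```

Emit:
send_rows(
  series=[
    [[0,0,0],[0,0,0],5],
    [[0,0,0],[0,0,0],5],
    [[0,0,0],[0,0,0],5],
    [[0,0,-20],[0,0,0],5],
    [[0,0,-40],[0,0,0],5],
    [[0,0,-40],[0,0,0],5],
    [[0,0,-40],[0,0,0],5],
    [[0,0,-40],[0,0,0],5],
  ],
)

```text
clock: 15.75
position: [596.5, -249.7, 260.5]
ee_rot: [-0.0, 1.0, 0.0, 0.0]
contact_force: [0.8, -0.6, -0.6]
gripper_width: 9.1
grasp_force: 58.5
```

Emit:
send_rows(
  series=[
    [[0,0,-40],[0,0,0],5],
    [[2,40,0],[0,0,0],5],
    [[2,40,0],[0,0,0],5],
    [[2,40,0],[0,0,0],5],
    [[2,40,0],[0,0,0],5],
    [[2,40,0],[0,0,0],5],
    [[2,40,0],[0,0,0],5],
    [[2,40,0],[0,0,0],5],
  ],
)

```text
clock: 16.55
position: [582.3, 31.7, 298.9]
ee_rot: [-0.0, 1.0, 0.0, 0.0]
contact_force: [0.6, 0.3, -0.2]
gripper_width: 9.1
grasp_force: 58.5
```

Emit:
send_rows(
  series=[
    [[2,40,0],[0,0,0],5],
    [[2,40,0],[0,0,0],5],
    [[2,40,0],[0,0,0],5],
    [[2,40,0],[0,0,0],5],
    [[2,40,0],[0,0,0],5],
    [[3,40,0],[0,0,0],5],
    [[4,30,0],[0,0,0],5],
    [[0,0,0],[0,0,0],5],
  ],
)

```text
clock: 17.35
position: [565.0, 303.6, 297.7]
ee_rot: [-0.002, 1.0, 0.0, -0.0]
contact_force: [-0.4, -0.7, -0.7]
gripper_width: 8.9
grasp_force: 58.6
```

Emit:
send_rows(
  series=[
    [[0,0,0],[0,0,0],5],
    [[0,0,0],[0,0,0],5],
  ],
)

```text
clock: 17.55
position: [565.9, 299.4, 298.6]
ee_rot: [0.0, 1.0, 0.0, 0.0]
contact_force: [0.2, -0.6, 0.3]
gripper_width: 9.0
grasp_force: 58.6
```

```bash
python3 - <<'E'
from h import *
s=monitor.read_state();print(s['position'],s['joint_vel'].round(2)); snap('wrist','w7'); snap('side','s1')
print(proj('w7',[[516,338,125]]))
im=cv2.imread('pics/w7.png'); s=cv2.imread('pics/s1.png')[120:320,240:440]
cv2.imwrite('pics/w7v.png',np.vstack([cv2.resize(im,(480,300)),cv2.resize(s,(480,300))]))
# terracotta mask
h=cv2.cvtColor(im,cv2.COLOR_BGR2HSV);m=((h[:,:,0]<14)&(h[:,:,1]>110)&(h[:,:,2]>40)).astype(np.uint8)
n,l,st,ce=cv2.connectedComponentsWithStats(m)
for k in range(1,n):
    if st[k,4]>150: print(st[k],ce[k].round(1))
E
```

```text
[565.87067776 299.37943868 298.6280496 ] [-0.01 -0.    0.    0.    0.   -0.  ]
[[353.2 137.3]]
[ 105   50   65   69 1615] [139.6  84.4]
[ 324  104   65   64 2664] [353.5 136.9]
[  0 151  20  45 421] [  6.1 178.1]
[   0  199  135  110 8117] [ 59.2 248.9]
[ 220  198   47   45 1113] [244.  218.3]
[   0  346   74   54 1797] [ 21.4 368.1]
[ 560  346   80   54 2124] [614.6 368.6]
```

View pics/w7v.png

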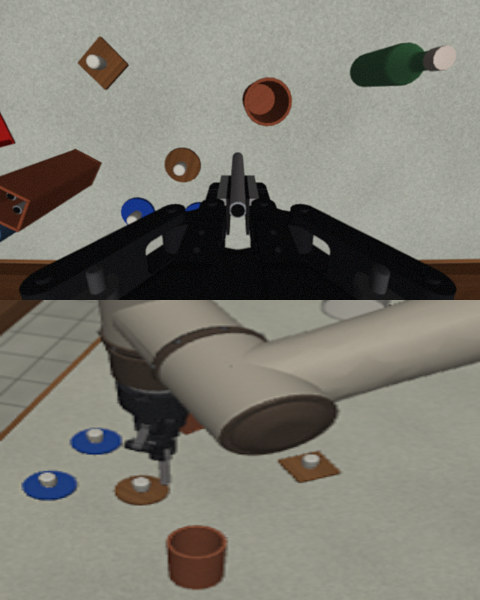

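w7 (top panel): both long straws are in the tall can, with tops at (13,195) and (22,208). The round can rim is centred near full-res (356.5,136), and the soap is clear on the right.

```bash
python3 - <<'E'
from h import *
for p in [(356.5,136),(354,137)]: print(atz('w7',p,125).round(1))
for p in [(324,136),(389,136),(356.5,104),(356.5,168)]: print(atz('w7',p,125).round(1))
print(tri(('w7',(356,136)),('side0',(321.5,279))),proj('side0',[[516,339,125]]))
E
```

```text
[514.7 341.5 125. ]
[515.7 338.9 125. ]
[514.7 307.3 125. ]
[514.6 375.7 125. ]
[482.6 340.4 125. ]
[548.5 342.6 125. ]
(array([514.6, 340.5, 128.3]), [0.1, 0.1]) [[321.2 279. ]]
```

Emit:
send_rows(
  series=[
    [[19.5,20.5,0],[0,0,0],5],
    [[19.5,20.5,0],[0,0,0],5],
    [[0,0,0],[0,0,0],5],
    [[0,0,0],[0,0,0],5],
    [[0,0,40],[0,0,0],5],
    [[0,0,40],[0,0,0],5],
    [[0,0,40],[0,0,0],5],
    [[0,0,33],[0,0,0],5],
  ],
)

```text
clock: 18.45
position: [527.1, 339.4, 143.3]
ee_rot: [0.001, 1.0, -0.001, -0.001]
contact_force: [0.2, 0.4, -0.8]
gripper_width: 9.0
grasp_force: 58.6
```

Emit:
send_rows(
  series=[
    [[0,0,10],[0,0,0],5],
    [[0,0,0],[0,0,0],5],
    [[0,0,0],[0,0,0],5],
    [[0,0,0],[0,0,0],30],
    [[0,0,0],[0,0,0],30],
    [[0,0,0],[0,0,0],30],
    [[0,0,0],[0,0,0],30],
  ],
)

```text
clock: 19.15
position: [527.0, 341.5, 136.0]
ee_rot: [-0.0, 1.0, 0.0, 0.0]
contact_force: [-0.5, 0.8, 0.2]
gripper_width: 29.8
grasp_force: 0.0
```

Emit:
send_rows(
  series=[
    [[0,0,-30],[0,0,0],40],
    [[0,0,-40],[0,0,0],40],
    [[0,0,-40],[0,0,0],40],
    [[0,0,-40],[0,0,0],40],
    [[0,0,-13],[0,0,0],40],
    [[0,-40,0],[0,0,0],40],
    [[0,-40,0],[0,0,0],40],
    [[0,-40,0],[0,0,0],40],
  ],
)

```text
clock: 19.95
position: [526.3, 220.1, 297.9]
ee_rot: [-0.001, 1.0, -0.0, -0.0]
contact_force: [1.1, 1.0, 0.5]
gripper_width: 39.6
grasp_force: 0.0
```

Emit:
send_rows(
  series=[
    [[5.5,-40.1,0],[0,0,0],40],
    [[5.5,-40.1,0],[0,0,0],40],
    [[5.5,-40.1,0],[0,0,0],40],
    [[5.5,-40.1,0],[0,0,0],40],
    [[5.5,-40.1,0],[0,0,0],40],
    [[5.5,-40.1,0],[0,0,0],40],
    [[5.5,-40.1,0],[0,0,0],40],
    [[5.5,-40.1,0],[0,0,0],40],
  ],
)

```text
clock: 20.75
position: [482.2, -101.0, 298.2]
ee_rot: [-0.0, 1.0, 0.0, -0.0]
contact_force: [0.9, 0.3, 0.2]
gripper_width: 40.1
grasp_force: 0.0
```

Emit:
send_rows(
  series=[
    [[5.5,-40.1,0],[0,0,0],40],
    [[5.5,-40.1,0],[0,0,0],40],
    [[5.5,-40.1,0],[0,0,0],40],
    [[0,0,40],[0,0,0],40],
    [[0,0,40],[0,0,0],40],
    [[0,0,40],[0,0,0],40],
    [[0,0,20],[0,0,0],40],
    [[0,0,0],[0,0,0],40],
  ],
)

```text
clock: 21.55
position: [463.9, -219.3, 154.9]
ee_rot: [0.0, 1.0, 0.001, -0.004]
contact_force: [-0.4, 0.5, 0.9]
gripper_width: 40.1
grasp_force: 0.0
```

Emit:
send_rows(
  series=[
    [[0,0,0],[0,0,0],40],
    [[0,0,0],[0,0,0],40],
  ],
)

```text
clock: 21.75
position: [467.7, -220.1, 160.0]
ee_rot: [-0.0, 1.0, -0.0, 0.002]
contact_force: [-0.7, 0.4, 0.3]
gripper_width: 39.9
grasp_force: 0.0
```

Emit:
send_rows(
  series=[
    [[0,0,40],[0,0,0],40],
    [[0,0,40],[0,0,0],40],
    [[0,0,0],[0,0,0],40],
    [[0,0,0],[0,0,5e-09],5],
    [[0,0,0],[0,0,0],5],
    [[0,0,0],[0,0,0],5],
    [[0,0,0],[0,0,0],5],
    [[0,0,-20],[0,0,0],5],
  ],
)

```text
clock: 22.55
position: [465.8, -219.5, 98.0]
ee_rot: [0.0, 1.0, 0.0, -0.001]
contact_force: [0.6, 0.9, -0.6]
gripper_width: 8.8
grasp_force: 58.5
```

Emit:
send_rows(
  series=[
    [[0,0,-40],[0,0,0],5],
    [[0,0,-40],[0,0,0],5],
    [[0,0,-40],[0,0,0],5],
    [[0,0,-40],[0,0,0],5],
    [[0,0,-40],[0,0,0],5],
    [[-3,40.8,0],[0,0,0],5],
    [[-3,40.8,0],[0,0,0],5],
    [[-3,40.8,0],[0,0,0],5],
  ],
)

```text
clock: 23.35
position: [475.1, -96.4, 299.7]
ee_rot: [0.001, 1.0, 0.0, 0.001]
contact_force: [0.3, 0.7, -0.4]
gripper_width: 9.0
grasp_force: 58.6
```

Emit:
send_rows(
  series=[
    [[-3,40.8,0],[0,0,0],5],
    [[-3,40.8,0],[0,0,0],5],
    [[-3,40.8,0],[0,0,0],5],
    [[-3,40.8,0],[0,0,0],5],
    [[-3,40.8,0],[0,0,0],5],
    [[-3,40.8,0],[0,0,0],5],
    [[-3,40.8,0],[0,0,0],5],
    [[-3,40.8,0],[0,0,0],5],
  ],
)

```text
clock: 24.15
position: [499.0, 230.5, 299.4]
ee_rot: [-0.0, 1.0, 0.001, 0.001]
contact_force: [1.7, 0.2, 0.2]
gripper_width: 9.2
grasp_force: 58.6
```

Emit:
send_rows(
  series=[
    [[-3,40.8,0],[0,0,0],5],
    [[-3,40.8,0],[0,0,0],5],
    [[-3,40.8,0],[0,0,0],5],
    [[0,0,0],[0,0,0],5],
    [[0,0,0],[0,0,0],5],
    [[0,0,0],[0,0,0],5],
  ],
)

```text
clock: 24.75
position: [508.2, 350.5, 299.0]
ee_rot: [0.0, 1.0, 0.0, 0.0]
contact_force: [0.2, 0.3, -0.0]
gripper_width: 9.3
grasp_force: 58.6
```

Emit:
send_rows(
  series=[
    [[0,0,40],[0,0,0],5],
    [[0,0,40],[0,0,0],5],
    [[0,0,25],[0,0,0],5],
    [[0,0,10],[0,0,0],5],
    [[0,0,10],[0,0,0],5],
    [[0,0,0],[0,0,0],5],
  ],
)

```text
clock: 25.35
position: [508.5, 350.8, 173.4]
ee_rot: [0.0, 1.0, -0.0, -0.0]
contact_force: [-0.1, 0.7, -0.3]
gripper_width: 9.1
grasp_force: 58.6
```

Emit:
send_rows(
  series=[
    [[0,0,10],[0,0,0],5],
    [[0,0,10],[0,0,0],5],
    [[0,0,10],[0,0,0],5],
    [[0,0,8],[0,0,0],5],
    [[0,0,0],[0,0,0],5],
  ],
)

```text
clock: 25.85
position: [507.6, 350.7, 133.5]
ee_rot: [-0.0, 1.0, -0.001, -0.001]
contact_force: [-0.8, 0.1, -0.2]
gripper_width: 9.1
grasp_force: 58.6
```

Emit:
send_rows(
  series=[
    [[0,0,0],[0,0,0],30],
    [[0,0,0],[0,0,0],30],
    [[0,0,0],[0,0,0],30],
    [[0,0,0],[0,0,0],30],
    [[0,0,-43],[0,0,0],40],
    [[0,0,-40],[0,0,0],40],
    [[0,0,-40],[0,0,0],40],
    [[0,0,-40],[0,0,0],40],
  ],
)

```text
clock: 26.65
position: [508.2, 351.1, 300.4]
ee_rot: [-0.0, 1.0, 0.0, 0.0]
contact_force: [0.1, 1.3, -0.5]
gripper_width: 40.1
grasp_force: 0.0
```

Emit:
send_rows(
  series=[
    [[1.8,-42,0],[0,0,0],40],
    [[1.8,-42,0],[0,0,0],40],
    [[1.8,-42,0],[0,0,0],40],
    [[1.8,-42,0],[0,0,0],40],
    [[1.8,-42,0],[0,0,0],40],
    [[1.8,-42,0],[0,0,0],40],
    [[1.8,-42,0],[0,0,0],40],
    [[1.8,-42,0],[0,0,0],40],
  ],
)

```text
clock: 27.45
position: [493.6, 13.7, 298.9]
ee_rot: [-0.0, 1.0, 0.0, 0.001]
contact_force: [0.8, 0.1, -0.2]
gripper_width: 40.1
grasp_force: 0.0
```

Emit:
send_rows(
  series=[
    [[1.8,-42,0],[0,0,0],40],
    [[1.8,-42,0],[0,0,0],40],
    [[1.8,-42,0],[0,0,0],40],
    [[1.8,-42,0],[0,0,0],40],
    [[1.8,-42,0],[0,0,0],40],
    [[1.8,-42,0],[0,0,0],40],
    [[2.3,-42,0],[0,0,0],40],
    [[0,0,0],[0,0,0],40],
  ],
)

```text
clock: 28.25
position: [480.3, -282.6, 297.9]
ee_rot: [0.003, 1.0, -0.0, -0.0]
contact_force: [-0.8, 0.9, -0.3]
gripper_width: 40.1
grasp_force: 0.0
```

Emit:
send_rows(
  series=[
    [[0,0,40],[0,0,0],40],
    [[0,0,40],[0,0,0],40],
    [[0,0,40],[0,0,0],40],
    [[0,0,20],[0,0,0],40],
    [[0,0,0],[0,0,0],40],
    [[0,0,0],[0,0,0],40],
  ],
)

```text
clock: 28.85
position: [481.7, -278.7, 159.2]
ee_rot: [-0.001, 1.0, -0.0, 0.0]
contact_force: [0.6, -0.4, 0.8]
gripper_width: 39.9
grasp_force: 0.0
```

Emit:
send_rows(
  series=[
    [[0,0,40],[0,0,0],40],
    [[0,0,40],[0,0,0],40],
    [[0,0,0],[0,0,0],40],
    [[0,0,0],[0,0,0],5],
    [[0,0,0],[0,0,0],5],
    [[0,0,0],[0,0,0],5],
    [[0,0,0],[0,0,0],5],
    [[0,0,-20],[0,0,0],5],
  ],
)

```text
clock: 29.65
position: [480.4, -278.3, 98.0]
ee_rot: [0.0, 1.0, 0.001, -0.001]
contact_force: [0.3, 0.1, -0.6]
gripper_width: 9.1
grasp_force: 58.5
```

Emit:
send_rows(
  series=[
    [[0,0,-40],[0,0,0],5],
    [[0,0,-40],[0,0,0],5],
    [[0,0,-40],[0,0,0],5],
    [[0,0,-40],[0,0,0],5],
    [[0,0,-40],[0,0,0],5],
    [[-5.3,40,0],[0,0,0],5],
    [[-5.3,40,0],[0,0,0],5],
    [[-5.3,40,0],[0,0,0],5],
  ],
)

```text
clock: 30.45
position: [496.6, -157.6, 299.8]
ee_rot: [0.001, 1.0, 0.0, 0.001]
contact_force: [0.5, -1.0, -0.4]
gripper_width: 9.2
grasp_force: 58.6
```

Emit:
send_rows(
  series=[
    [[-5.3,40,0],[0,0,0],5],
    [[-5.3,40,0],[0,0,0],5],
    [[-5.3,40,0],[0,0,0],5],
    [[-5.3,40,0],[0,0,0],5],
    [[-5.3,40,0],[0,0,0],5],
    [[-5.3,40,0],[0,0,0],5],
    [[-5.3,40,0],[0,0,0],5],
    [[-5.3,40,0],[0,0,0],5],
  ],
)

```text
clock: 31.25
position: [538.9, 163.0, 299.6]
ee_rot: [-0.0, 1.0, 0.001, 0.001]
contact_force: [1.4, -0.3, -0.5]
gripper_width: 9.2
grasp_force: 58.6
```

Emit:
send_rows(
  series=[
    [[-5.3,40,0],[0,0,0],5],
    [[-5.3,40,0],[0,0,0],5],
    [[-5.3,40,0],[0,0,0],5],
    [[-5.3,40,0],[0,0,0],5],
    [[0,0,0],[0,0,0],5],
    [[0,0,0],[0,0,0],5],
    [[0,0,0],[0,0,0],5],
  ],
)

```text
clock: 31.95
position: [560.2, 320.5, 299.0]
ee_rot: [0.0, 1.0, 0.0, 0.0]
contact_force: [1.1, -0.9, 0.1]
gripper_width: 9.0
grasp_force: 58.6
```

```bash
python3 - <<'E'
from h import *
s=monitor.read_state();print(s['position'],s['gripper_width']); snap('wrist','w8')
im=cv2.imread('pics/w8.png'); p=proj('w8',[[515,341,125]])[0];print(p); x,y=(p-40).astype(int);print(x,y)
a=cv2.resize(im[y:y+80,x:x+80],(400,400),interpolation=cv2.INTER_CUBIC)
cv2.imwrite('pics/w8v.png',np.hstack([a,cv2.resize(im[:,:400],(400,400))]))
E
```

```text
[560.17860263 320.52731481 299.04750456] 8.985673841174998
[335.8 141.7]
295 101
```

View pics/w8v.png

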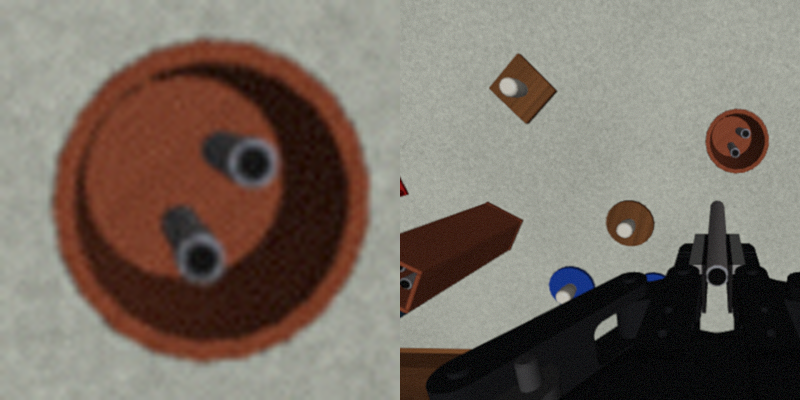

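w8: both short straws stand in the round can, tops at crop (252,160) and (200,260); the upper left is free. A goes to (508,328).

Emit:
send_rows(
  series=[
    [[26.3,3.4,0],[0,0,0],5],
    [[26.3,3.4,0],[0,0,0],5],
    [[0,0,0],[0,0,0],5],
    [[0,0,0],[0,0,0],5],
    [[0,0,40],[0,0,0],5],
    [[0,0,40],[0,0,0],5],
    [[0,0,40],[0,0,0],5],
    [[0,0,0],[0,0,0],5],
  ],
)

```text
clock: 32.8
position: [505.5, 324.9, 172.3]
ee_rot: [0.001, 1.0, -0.004, -0.005]
contact_force: [-0.6, 0.6, -1.4]
gripper_width: 9.1
grasp_force: 58.7
```

Emit:
send_rows(
  series=[
    [[0,0,20],[0,0,0],5],
    [[0,0,15],[0,0,0],5],
    [[0,0,8],[0,0,0],5],
    [[0,0,0],[0,0,0],5],
  ],
)

```text
clock: 33.2
position: [508.4, 328.0, 135.8]
ee_rot: [0.0, 1.0, -0.0, 0.0]
contact_force: [0.1, -0.3, -0.4]
gripper_width: 9.1
grasp_force: 58.7
```

Emit:
send_rows(
  series=[
    [[0,0,0],[0,0,0],30],
    [[0,0,0],[0,0,0],30],
    [[0,0,0],[0,0,0],30],
    [[0,0,0],[0,0,0],30],
    [[0,0,-43],[0,0,0],40],
    [[0,0,-40],[0,0,0],40],
    [[0,0,-40],[0,0,0],40],
    [[0,0,-40],[0,0,0],40],
  ],
)

```text
clock: 34.0
position: [507.5, 327.9, 300.4]
ee_rot: [-0.0, 1.0, 0.0, 0.0]
contact_force: [0.8, -0.0, -0.1]
gripper_width: 40.3
grasp_force: 0.0
```

Emit:
send_rows(
  series=[
    [[-36.4,-25.6,0],[0,0,0],40],
    [[-36.4,-25.6,0],[0,0,0],40],
    [[-36.4,-25.6,0],[0,0,0],40],
    [[-36.4,-25.6,0],[0,0,0],40],
    [[-36.4,-25.6,0],[0,0,0],40],
    [[0,0,0],[0,0,0],40],
    [[0,0,0],[0,0,0],40],
    [[0,0,0],[0,0,0],40],
  ],
)

```text
clock: 34.8
position: [689.2, 200.6, 298.5]
ee_rot: [-0.0, 1.0, 0.0, -0.0]
contact_force: [-0.5, 0.5, -0.2]
gripper_width: 40.3
grasp_force: 0.0
```

```bash
python3 - <<'E'
from h import *
s=monitor.read_state();print(s['position'],s['joint_vel'].round(2)); im=snap('wrist','w9')
h=cv2.cvtColor(im,cv2.COLOR_RGB2HSV)
def comps(m,lo,hi,t):
    n,l,st,ce=cv2.connectedComponentsWithStats(m.astype(np.uint8))
    for k in range(1,n):
        if lo<st[k,4]<hi: print(t,st[k].tolist(),ce[k].round(1))
comps((h[:,:,2]>185)&(h[:,:,1]<40),60,900,'knob')
comps((h[:,:,0]<18)&(h[:,:,1]>100)&(h[:,:,2]>45),400,9000,'brown')
p=proj('w9',[[645,185,46],[515,341.5,125],[449,56,46],[654.3,-27.5,170]]);print(p)
z=[]
for c,r in ((p[0],45),(p[1],45)):
    x,y=np.maximum((c-r).astype(int),0);print(x,y);z.append(cv2.resize(im[y:y+2*r,x:x+2*r,::-1],(400,400),interpolation=cv2.INTER_CUBIC))
cv2.imwrite('pics/w9v.png',np.hstack(z))
E
```

```text
[689.24309906 200.62876626 298.51965449] [ 0.02 -0.02 -0.    0.   -0.    0.  ]
knob [301, 132, 13, 14, 140] [306.9 138.3]
knob [228, 212, 12, 12, 112] [233.5 217.9]
knob [322, 220, 13, 12, 116] [327.9 225.5]
brown [0, 0, 65, 126, 4814] [22.3 68.1]
brown [184, 0, 37, 20, 403] [201.9   6.5]
brown [429, 0, 71, 45, 687] [460.7  25.8]
brown [33, 113, 155, 86, 8146] [107.5 150. ]
brown [282, 112, 51, 51, 1764] [307.  136.9]
brown [0, 286, 158, 8, 749] [ 78.8 288.8]
brown [274, 287, 87, 6, 430] [316.9 290. ]
brown [477, 287, 163, 7, 763] [559.3 289.3]
brown [0, 330, 83, 58, 2408] [ 28.1 350.5]
brown [548, 330, 92, 62, 2668] [609.1 352.2]
brown [154, 336, 60, 64, 728] [190.9 367. ]
brown [420, 337, 60, 63, 726] [442.4 367.1]
[[304.6 138.6]
 [464.4   4.9]
 [191.9 -33.4]
 [ 70.4 156.5]]
259 93
419 0
```

View pics/w9v.png

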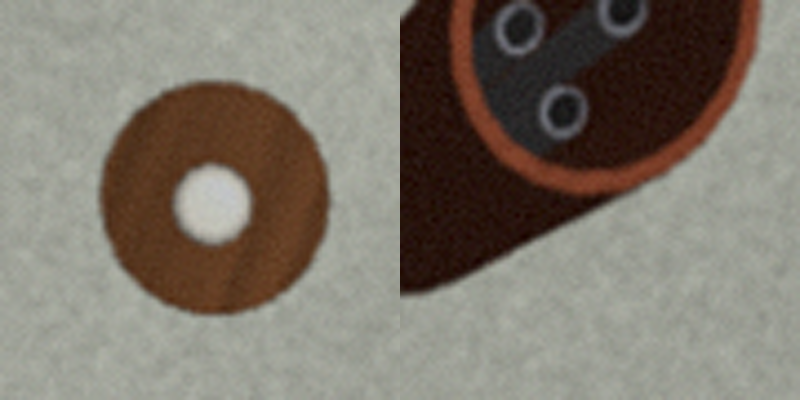

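w9: all three short straws are in the round can. The wooden round lid (brown, not blue) has its knob at full-res (307,138).

```bash
python3 - <<'E'
from h import *
print(atz('w9',(307,138.3),46),atz('w9',(307,136.9),17),atz('w9',(307.3,137.3),17))
print(tri(('w9',(307,138.3)),('w5',(496.5,131.5))))
E
```

```text
[644.56939592 188.13675469  46.        ] [644.14732351 187.22965709  17.        ] [644.69985899 187.64933373  17.        ]
(array([644.9, 188. ,  41.5]), [0.1, 0.1])
```

Emit:
send_rows(
  series=[
    [[22.7,-6.1,0],[0,0,0],50],
    [[22.7,-6.1,0],[0,0,0],50],
    [[0,0,40],[0,0,0],50],
    [[0,0,40],[0,0,0],50],
    [[0,0,40],[0,0,0],50],
    [[0,0,40],[0,0,0],50],
    [[0,0,40],[0,0,0],50],
    [[0,0,0],[0,0,0],50],
  ],
)

```text
clock: 35.65
position: [639.6, 187.4, 92.7]
ee_rot: [-0.001, 1.0, -0.002, -0.006]
contact_force: [-0.0, 0.3, -0.8]
gripper_width: 49.6
grasp_force: 0.0
```

Emit:
send_rows(
  series=[
    [[0,0,40],[0,0,0],50],
    [[0,0,20],[0,0,0],50],
    [[0,0,10],[0,0,0],50],
    [[0,0,8],[0,0,0],50],
    [[0,0,0],[0,0,0],50],
    [[0,0,0],[0,0,0],50],
  ],
)

```text
clock: 36.25
position: [645.4, 188.6, 22.0]
ee_rot: [-0.0, 1.0, 0.001, 0.001]
contact_force: [0.6, 0.2, -0.1]
gripper_width: 50.3
grasp_force: 0.0
```

Emit:
send_rows(
  series=[
    [[0,0,0],[0,0,0],10],
    [[0,0,0],[0,0,0],10],
    [[0,0,0],[0,0,0],10],
    [[0,0,0],[0,0,0],10],
    [[0,0,0],[0,0,0],10],
  ],
)

```text
clock: 36.75
position: [645.1, 188.2, 21.8]
ee_rot: [-0.0, 1.0, 0.0, 0.001]
contact_force: [-1.1, -0.7, 5.3]
gripper_width: 22.2
grasp_force: 59.1
```

Emit:
send_rows(
  series=[
    [[0,0,-15],[0,0,0],10],
    [[0,0,-35],[0,0,0],10],
    [[0,0,-40],[0,0,0],10],
    [[0,0,-40],[0,0,0],10],
    [[0,0,-40],[0,0,0],10],
    [[0,0,-30],[0,0,0],10],
    [[0,0,0],[0,0,0],10],
    [[0,0,0],[0,0,0],10],
  ],
)

```text
clock: 37.55
position: [644.0, 188.0, 221.1]
ee_rot: [0.0, 1.0, 0.001, 0.0]
contact_force: [-0.6, -1.2, -2.3]
gripper_width: 22.2
grasp_force: 58.8
```

```bash
python3 - <<'E'
from h import *
s=monitor.read_state();print(s['position'],s['gripper_width'],s['contact_force'])
for f in ('w7','w8'):
    im=cv2.imread(f'pics/{f}.png');h=cv2.cvtColor(im,cv2.COLOR_BGR2HSV)
    m=((h[:,:,0]<18)&(h[:,:,1]>90)&(h[:,:,2]>25)).astype(np.uint8)
    cs=cv2.findContours(m,0,1)[0]; p=proj(f,[[515,341,125]])[0]
    c=[k for k in cs if cv2.pointPolygonTest(k,(float(p[0]),float(p[1])),False)>=0 and cv2.contourArea(k)<8000]
    c=cv2.convexHull(max(c,key=cv2.contourArea))[:,0]
    W=np.array([atz(f,q,125)[:2] for q in c],np.float32); (x,y),r=cv2.minEnclosingCircle(W); print(f,x,y,r,np.array(cv2.fitEllipse(W)[0]),cv2.fitEllipse(W)[1])
E
```

```text
[644.02377062 188.01909555 221.10180579] 22.19049883894304 [-0.55161482 -1.21564766 -2.26741097]
w7 514.503173828125 340.7154235839844 34.433773040771484 [514.57312012 341.35696411] (65.77057647705078, 68.05377960205078)
w8 514.7537841796875 342.0453796386719 33.4051513671875 [514.74731445 342.04052734] (66.18367004394531, 66.3642349243164)
```

Emit:
send_rows(
  series=[
    [[26,30.8,0],[0,0,0],10],
    [[26,30.8,0],[0,0,0],10],
    [[26,30.8,0],[0,0,0],10],
    [[26,30.8,0],[0,0,0],10],
    [[26,30.7,0],[0,0,0],10],
    [[0,0,0],[0,0,0],10],
    [[0,0,0],[0,0,0],10],
    [[0,0,0],[0,0,0],10],
  ],
)

```text
clock: 38.35
position: [514.3, 341.0, 219.1]
ee_rot: [0.0, 1.0, -0.001, -0.001]
contact_force: [1.6, -0.3, -1.0]
gripper_width: 22.1
grasp_force: 59.0
```

Emit:
send_rows(
  series=[
    [[0,0,30],[0,0,0],10],
    [[0,0,25],[0,0,0],10],
    [[0,0,10],[0,0,0],10],
    [[0,0,5],[0,0,0],10],
    [[0,0,0],[0,0,0],10],
    [[0,0,0],[0,0,0],10],
  ],
)

```text
clock: 38.95
position: [515.2, 342.1, 151.6]
ee_rot: [-0.0, 1.0, 0.001, 0.001]
contact_force: [-0.7, -0.0, -1.0]
gripper_width: 22.3
grasp_force: 59.0
```

Emit:
send_rows(
  series=[
    [[0,0,2],[0,0,0],10],
    [[0,0,2],[0,0,0],10],
    [[0,0,2],[0,0,0],10],
    [[0,0,0],[0,0,0],10],
  ],
)

```text
clock: 39.35
position: [514.1, 341.8, 144.1]
ee_rot: [-0.0, 1.0, -0.0, -0.0]
contact_force: [0.8, -0.2, -0.9]
gripper_width: 22.1
grasp_force: 59.0
```

Emit:
send_rows(
  series=[
    [[0,0,2],[0,0,0],10],
    [[0,0,2],[0,0,0],10],
    [[0,0,0],[0,0,0],10],
  ],
)

```text
clock: 39.65
position: [514.1, 341.7, 139.8]
ee_rot: [-0.0, 1.0, -0.0, -0.0]
contact_force: [-0.2, 0.3, -1.7]
gripper_width: 22.0
grasp_force: 59.0
```

Emit:
send_rows(
  series=[
    [[0,0,1],[0,0,0],10],
    [[0,0,1],[0,0,0],10],
    [[0,0,0],[0,0,0],10],
  ],
)

```text
clock: 39.95
position: [514.5, 341.9, 138.8]
ee_rot: [-0.0, 1.0, 0.0, 0.0]
contact_force: [-0.2, 0.2, 0.1]
gripper_width: 22.2
grasp_force: 59.3
```

Emit:
send_rows(
  series=[
    [[0,0,1],[0,0,0],10],
    [[0,0,0],[0,0,0],10],
    [[0,0,0],[0,0,0],10],
  ],
)

```text
clock: 40.25
position: [514.6, 341.9, 138.8]
ee_rot: [-0.0, 1.0, 0.0, 0.001]
contact_force: [-1.6, -1.1, 4.7]
gripper_width: 22.1
grasp_force: 59.7
```

Contact came at exactly the seated height (21.8 + 117 = 138.8). Release and go to view the square lid.

Emit:
send_rows(
  series=[
    [[0,0,0],[0,0,0],45],
    [[0,0,0],[0,0,0],45],
    [[0,0,0],[0,0,0],45],
    [[0,0,0],[0,0,0],45],
    [[0,0,-30],[0,0,0],50],
    [[0,0,-40],[0,0,0],50],
    [[0,0,-40],[0,0,0],50],
    [[0,0,-40],[0,0,0],50],
  ],
)

```text
clock: 41.05
position: [514.2, 341.6, 288.7]
ee_rot: [-0.0, 1.0, -0.0, -0.0]
contact_force: [0.7, 1.3, 0.4]
gripper_width: 50.1
grasp_force: 0.0
```

Emit:
send_rows(
  series=[
    [[2.5,-40,0],[0,0,0],50],
    [[2.5,-40,0],[0,0,0],50],
    [[2.5,-40,0],[0,0,0],50],
    [[2.5,-40,0],[0,0,0],50],
    [[2.5,-40,0],[0,0,0],50],
    [[2.5,-40,0],[0,0,0],50],
    [[2.5,-40,0],[0,0,0],50],
    [[0,0,0],[0,0,0],50],
  ],
)

```text
clock: 41.85
position: [496.1, 58.4, 287.6]
ee_rot: [0.002, 1.0, -0.0, 0.0]
contact_force: [0.1, 0.4, 0.3]
gripper_width: 50.0
grasp_force: 0.0
```

Emit:
send_rows(
  series=[
    [[0,0,0],[0,0,0],50],
    [[0,0,0],[0,0,0],50],
  ],
)

```text
clock: 42.05
position: [497.1, 62.4, 287.3]
ee_rot: [-0.0, 1.0, 0.0, 0.0]
contact_force: [0.2, 0.3, 0.6]
gripper_width: 49.8
grasp_force: 0.0
```

```bash
python3 - <<'E'
from h import *
s=monitor.read_state();print(s['position'],s['joint_vel'].round(2)); im=snap('wrist','w10'); snap('side','s2')
h=cv2.cvtColor(im,cv2.COLOR_RGB2HSV)
def comps(m,lo,hi,t):
    n,l,st,ce=cv2.connectedComponentsWithStats(m.astype(np.uint8))
    for k in range(1,n):
        if lo<st[k,4]<hi and ce[k][1]<230:
            print(t,st[k].tolist(),ce[k].round(1))
            if t=='brown':
                c=cv2.findContours((l==k).astype(np.uint8),0,1)[0][0]; b=cv2.boxPoints(cv2.minAreaRect(c)); 
                if st[k,4]>900 and st[k,4]<3500: rim('w10',b,17)
comps((h[:,:,2]>185)&(h[:,:,1]<40),60,900,'knob')
comps((h[:,:,0]<18)&(h[:,:,1]>100)&(h[:,:,2]>45),400,9000,'brown')
print(proj('w10',[[449,56,46]]), proj('s2',[[514.7,341.7,163],[514.7,341.7,134]]))
s=cv2.imread('pics/s2.png')[150:350,240:400]
cv2.imwrite('pics/w10v.png',np.hstack([cv2.resize(im[:,:,::-1],(480,300)),cv2.resize(s,(320,300))]))
E
```

```text
[497.09599458  62.38423717 287.26098186] [ 0.01  0.01  0.    0.   -0.    0.  ]
knob [304, 130, 13, 14, 143] [310.  136.4]
knob [599, 203, 17, 18, 224] [606.6 211.8]
brown [278, 102, 65, 67, 1937] [310.1 135.1]
[[447.8, 7.5], [405.5, 55.4], [451.0, 99.7], [495.8, 51.6]] [450.   53.6] [(63.9, 41.4), (63.5, 44.2), (65.7, 43.0), (65.2, 42.6)]
brown [546, 171, 69, 65, 2646] [575.9 201.6]
[[570.1, 388.5], [477.5, 423.6], [520.1, 508.6], [618.3, 477.0]] [546.5 449.4] [(99.1, 69.2), (95.1, 63.4), (103.1, 72.1), (100.8, 61.4)]
[[311.5 136. ]] [[321.4 272.6]
 [321.3 278.3]]
```

View pics/w10v.png

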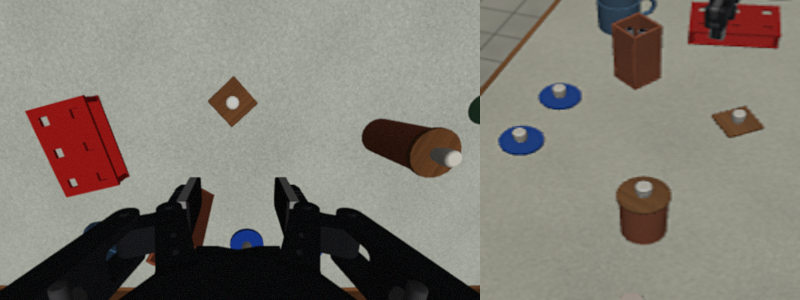

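w10: the round lid is seated on the round can, the rack is empty, and the square lid is at full-res (310,136). I'll refine the square can pose by silhouette fitting.

```bash
python3 - <<'E'
from h import *
from scipy.optimize import minimize
print('lid',atz('w10',(310,136.4),46),atz('w10',(310.1,135.1),17), tri(('w10',(310,136.4)),('w3',(426,209))))
M={}
for f in ('w5','w6','side0','s2'):
    im=cv2.imread(f'pics/{f}.png');h=cv2.cvtColor(im,cv2.COLOR_BGR2HSV)
    m=((h[:,:,0]<18)&(h[:,:,1]>90)&(h[:,:,2]>25)).astype(np.uint8)
    p=proj(f,[[654,-27,100]])[0]; cs=cv2.findContours(m,0,1)[0]
    c=max([k for k in cs if abs(cv2.pointPolygonTest(k,(float(p[0]),float(p[1])),True))<45 and cv2.contourArea(k)<9000],key=cv2.contourArea)
    z=np.zeros((1600,2560),np.uint8);cv2.fillPoly(z,[np.round(cv2.convexHull(c)*4.+1.5).astype(int)],1);M[f]=z; print(f,cv2.boundingRect(c))
def sil(f,x,y,a):
    t=a+np.pi/4+np.arange(4)*np.pi/2; r=30*2**.5
    P=[[x+r*np.cos(k),y+r*np.sin(k),z] for k in t for z in (0,170)]
    z=np.zeros((1600,2560),np.uint8);cv2.fillConvexPoly(z,cv2.convexHull(np.round(proj(f,P)*4+1.5).astype(int)),1);return z
def cost(v,fs):
    return sum(1-(M[f]&s).sum()/(M[f]|s).sum() for f in fs for s in [sil(f,v[0],v[1],np.radians(v[2]))])
for fs in (['w5','w6'],['side0'],['s2'],['w5','w6','side0','s2']):
    r=minimize(cost,[654,-27,59],args=(fs,),method='Nelder-Mead',options=dict(initial_simplex=[[654,-27,59],[658,-27,59],[654,-23,59],[654,-27,65]],maxiter=80)); print(fs,r.x.round(2),r.fun/len(fs))
E
```

```text
lid [449.49693552  54.13386111  46.        ] [449.09143418  53.65216343  17.        ] (array([449.9,  54.1,  44.6]), [0.3, 0.3])
w5 (308, 101, 84, 84)
w6 (308, 98, 94, 94)
side0 (344, 151, 47, 31)
s2 (306, 158, 25, 52)
['w5', 'w6'] [654.53 -28.07  58.82] 0.04519796710090923
['side0'] [654. -27.  59.] 1.0
['s2'] [654.5  -27.13  49.36] 0.06429111201534621
['w5', 'w6', 'side0', 's2'] [654.37 -28.41  59.16] 0.2923099512079623
```

Emit:
send_rows(
  series=[
    [[23.9,-3.9,0],[0,0,0],50],
    [[23.9,-3.9,0],[0,0,0],50],
    [[0,0,40],[0,0,0],50],
    [[0,0,40],[0,0,0],50],
    [[0,0,40],[0,0,0],50],
    [[0,0,40],[0,0,0],50],
    [[0,0,40],[0,0,0],50],
    [[0,0,0],[0,0,0],50],
  ],
)

```text
clock: 42.95
position: [445.5, 53.3, 83.0]
ee_rot: [-0.0, 1.0, -0.002, -0.006]
contact_force: [-1.0, 0.3, -0.1]
gripper_width: 50.1
grasp_force: 0.0
```

Emit:
send_rows(
  series=[
    [[0,0,35],[0,0,0],50],
    [[0,0,20],[0,0,0],50],
    [[0,0,8],[0,0,0],50],
    [[0,0,4],[0,0,0],50],
    [[0,0,0],[0,0,0],50],
    [[0,0,0],[0,0,0],50],
  ],
)

```text
clock: 43.55
position: [450.1, 54.6, 21.6]
ee_rot: [-0.0, 1.0, 0.001, 0.001]
contact_force: [0.1, -0.3, 0.2]
gripper_width: 50.0
grasp_force: 0.0
```

Emit:
send_rows(
  series=[
    [[0,0,0],[0,0,0],10],
    [[0,0,0],[0,0,0],10],
    [[0,0,0],[0,0,0],10],
    [[0,0,0],[0,0,0],10],
    [[0,0,0],[0,0,0],10],
  ],
)

```text
clock: 44.05
position: [449.6, 54.2, 21.3]
ee_rot: [-0.0, 1.0, 0.0, 0.001]
contact_force: [-0.8, -0.1, 5.5]
gripper_width: 22.2
grasp_force: 58.4
```

Emit:
send_rows(
  series=[
    [[0,0,-15],[0,0,0],10],
    [[0,0,-35],[0,0,0],10],
    [[0,0,-40],[0,0,0],10],
    [[0,0,-40],[0,0,0],10],
    [[0,0,-40],[0,0,0],10],
    [[0,0,-40],[0,0,0],10],
    [[0,0,-30],[0,0,0],10],
    [[0,0,0],[0,0,0],10],
  ],
)

```text
clock: 44.85
position: [451.1, 54.6, 265.1]
ee_rot: [-0.0, 1.0, 0.002, 0.005]
contact_force: [0.1, 0.3, -0.8]
gripper_width: 22.0
grasp_force: 58.9
```

Emit:
send_rows(
  series=[
    [[-34.2,-13.7,0],[0,0,0],10],
    [[-34.2,-13.7,0],[0,0,0],10],
    [[-34.2,-13.7,0],[0,0,0],10],
    [[-34.2,-13.7,0],[0,0,0],10],
    [[-34.2,-13.6,0],[0,0,0],10],
    [[-34.1,-13.5,0],[0,0,0],10],
    [[0,0,0],[0,0,-0.139],10],
    [[0,0,0],[0,0,-0.139],10],
  ],
)

```text
clock: 45.65
position: [654.1, -28.5, 257.0]
ee_rot: [-0.141, 0.99, 0.0, -0.003]
contact_force: [-0.5, -0.4, -1.6]
gripper_width: 22.0
grasp_force: 59.0
```

Emit:
send_rows(
  series=[
    [[0,0,0],[0,0,0],10],
    [[0,0,0],[0,0,0],10],
    [[0,0,0],[0,0,0],10],
  ],
)

```text
clock: 45.95
position: [653.8, -27.7, 260.0]
ee_rot: [-0.138, 0.99, 0.0, -0.0]
contact_force: [-0.1, 0.6, -1.9]
gripper_width: 22.5
grasp_force: 59.0
```

```bash
python3 - <<'E'
from h import *
s=monitor.read_state();print(s['position'],s['gripper_width'],s['ee_rot'],s['contact_force'])
im=snap('side','s3'); w=snap('wrist','w11')
cv2.imwrite('pics/s3v.png',np.hstack([cv2.resize(im[90:230,240:400,::-1],(400,350),interpolation=cv2.INTER_CUBIC),cv2.resize(w[120:400,160:480,::-1],(400,350),interpolation=cv2.INTER_CUBIC)]))
E
```

```text
[653.82803007 -27.68418727 259.9839218 ] 22.491410329875254 [-1.37824198e-01  9.90456643e-01  9.59086164e-05 -3.44915305e-04] [-0.12218336  0.61900494 -1.89509445]
```

Emit:
send_rows(
  series=[
    [[0,0,25],[0,0,0],10],
    [[0,0,25],[0,0,0],10],
    [[0,0,10],[0,0,0],10],
    [[0,0,5],[0,0,0],10],
    [[0,0,0],[0,0,0],10],
    [[0,0,0],[0,0,0],10],
  ],
)

```text
clock: 46.65
position: [655.0, -27.8, 196.7]
ee_rot: [-0.139, 0.99, -0.0, 0.001]
contact_force: [-0.1, 0.8, -1.5]
gripper_width: 21.9
grasp_force: 59.0
```

Emit:
send_rows(
  series=[
    [[0,0,2],[0,0,0],10],
    [[0,0,2],[0,0,0],10],
    [[0,0,2],[0,0,0],10],
    [[0,0,0],[0,0,0],10],
  ],
)

```text
clock: 47.05
position: [654.0, -27.8, 189.0]
ee_rot: [-0.139, 0.99, 0.0, -0.0]
contact_force: [0.3, -0.3, -1.4]
gripper_width: 22.5
grasp_force: 59.0
```

Emit:
send_rows(
  series=[
    [[0,0,2],[0,0,0],10],
    [[0,0,0],[0,0,0],10],
  ],
)

```text
clock: 47.25
position: [654.1, -27.8, 187.0]
ee_rot: [-0.139, 0.99, 0.0, -0.0]
contact_force: [-0.4, -0.3, -1.1]
gripper_width: 22.0
grasp_force: 59.0
```

Plug bottom is now at about 166 mm, inside the mouth, with no contact. Continue to 183.

Emit:
send_rows(
  series=[
    [[0,0,2],[0,0,0],10],
    [[0,0,1],[0,0,0],10],
    [[0,0,0],[0,0,0],10],
  ],
)

```text
clock: 47.55
position: [654.1, -27.8, 184.0]
ee_rot: [-0.139, 0.99, 0.0, -0.0]
contact_force: [-0.3, 0.8, -1.8]
gripper_width: 21.9
grasp_force: 59.0
```

Emit:
send_rows(
  series=[
    [[0,0,1],[0,0,0],10],
    [[0,0,0],[0,0,0],10],
    [[0,0,0],[0,0,0],10],
  ],
)

```text
clock: 47.85
position: [654.3, -27.8, 183.5]
ee_rot: [-0.139, 0.99, -0.0, 0.0]
contact_force: [0.2, -0.0, -0.3]
gripper_width: 22.5
grasp_force: 59.2
```

Emit:
send_rows(
  series=[
    [[0,0,1],[0,0,0],10],
    [[0,0,0],[0,0,0],10],
    [[0,0,0],[0,0,0],10],
  ],
)

```text
clock: 48.15
position: [654.5, -27.8, 183.5]
ee_rot: [-0.139, 0.99, -0.0, 0.001]
contact_force: [-2.0, 0.4, 5.5]
gripper_width: 22.3
grasp_force: 59.5
```

Contact at 183.5, against an expected seated height of 183.3. Release, withdraw, and check once.

Emit:
send_rows(
  series=[
    [[0,0,0],[0,0,0],45],
    [[0,0,0],[0,0,0],45],
    [[0,0,0],[0,0,0],45],
    [[0,0,0],[0,0,0],45],
    [[0,0,-30],[0,0,0],50],
    [[0,0,-40],[0,0,0],50],
    [[0,0,-40],[0,0,0],50],
    [[0,0,0],[0,0,0],50],
  ],
)

```text
clock: 48.95
position: [657.1, -28.1, 299.8]
ee_rot: [-0.139, 0.99, -0.001, 0.007]
contact_force: [0.8, -0.7, -0.4]
gripper_width: 49.7
grasp_force: 0.0
```

Emit:
send_rows(
  series=[
    [[40,-15,-20],[0,0,0],50],
    [[40,-15,-20],[0,0,0],50],
    [[40,-15,-20],[0,0,0],50],
    [[40,-15,0],[0,0,0],50],
    [[20,-40,0],[0,0,0],50],
    [[0,-40,0],[0,0,0],50],
    [[0,0,0],[0,0,0],50],
    [[0,0,0],[0,0,0],50],
  ],
)

```text
clock: 49.75
position: [519.4, -212.6, 351.4]
ee_rot: [-0.138, 0.99, 0.0, -0.001]
contact_force: [0.2, 0.4, 0.1]
gripper_width: 50.1
grasp_force: 0.0
```

```bash
python3 - <<'E'
from h import *
print(monitor.read_state()['joint_vel'].round(2))
im=snap('side','s4'); w=snap('scene','sc4')
cv2.imwrite('pics/s4v.png',np.hstack([cv2.resize(im[130:330,230:400,::-1],(425,500),interpolation=cv2.INTER_CUBIC),cv2.resize(w[150:290,250:350,::-1],(357,500),interpolation=cv2.INTER_CUBIC)]))
E
```

```text
[ 0.03 -0.01 -0.01 -0.   -0.    0.  ]
```

View pics/s4v.png

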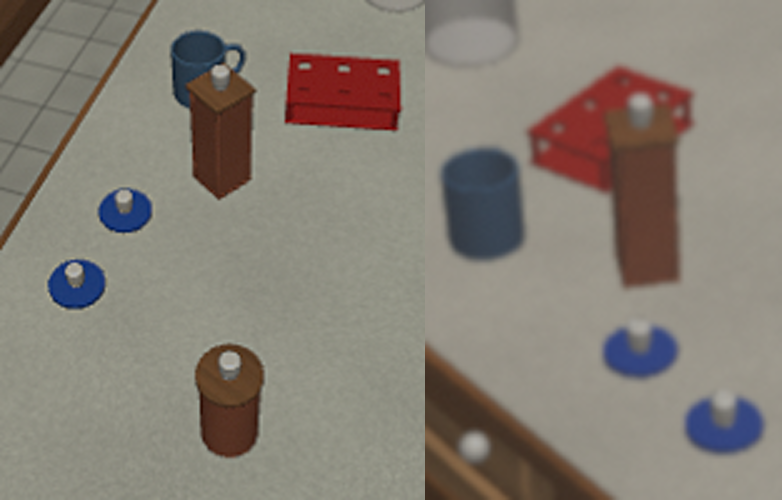

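Both lids are seated flat: the square one at (220,90) and the round one at (229,375). The rack is empty and the mug and blue look-alikes have not moved.

```bash
python3 -c "
from h import *
print(job_done())"
```

```text
the job is handed in; nothing more can be done
None
```

The job is done and handed in: both long straws are in the square canister and all three short straws in the round one, each closed with its own lid seated flat, finished at about 50 s of the 210 s allowed.

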